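Probe the test jar and hold the carousel with it at the front

TASK

Take the thin probe out of its stand and push it fully down into the hole in the block on the test jar's lid, and let go of it. Then turn the jar carousel by its centre knob until that jar stands at the fixed pointer on the carousel's base, and finish with the gripper still closed on the knob, holding the turntable still there. Leave the label roll and the cardboard ring beside the stand where they are.

Things in the scene. Friction and masses are not known exactly. Their poses are not given: they have to be found in the camera images.
- carousel: fixed base of the jar carousel, a grey disc 200 mm across, bolted to the bench; origin on the turning axis at bench height, z up; its -x axis points to the pointer (roughly towards the robot, up to 0.4 rad askew). The carousel may stand on the left or the right of the bench
- pointer (a point): tip of the fixed dark steel pointer on the base, just outside the turntable's rim, 160 mm from the axis along the base's -x, 55 mm above the bench
- turntable (a joint): angle of the turntable (rad): 0 (or a full turn, 6.283) is with the test jar exactly at the pointer, growing anticlockwise seen from above. It turns both ways against a light friction (about 0.1 N m), stays where it is left, and has no stop between -3.2 and 9.5
- disc_top (a point): centre of the turntable's top face, on the axis, 30 mm above the bench: an aluminium disc 280 mm across carrying five fixed amber jars with steel lids, evenly spaced, centres 100 mm from the axis, jars 62 mm across, lid tops 105 mm above the bench
- knob_grip (a point): middle of the black round knob on the turning axis, 180 mm above the bench; the knob is 40 mm across, 40 mm tall (160 to 200 mm above the bench), and fixed to the turntable, on a 22 mm post
- port (a point): centre of the mouth of the hole in the test jar's lid block, 125 mm above the bench, 100 mm from the turning axis. The test jar is the only one with a square steel block (32 mm wide, 20 mm tall) on its lid; the hole is 9 mm wide with a chamfer, vertical, and free for more than 60 mm down. z is up
- probe_handle (a point): centre (half-way up) of the probe's black upright round handle, 18 mm across, 50 mm long, over a steel shaft 6 mm across and 40 mm long. At the start the probe stands in its stand, handle resting on the stand's top (this point 75 mm above the bench); fully down in the test jar the handle rests on the lid block (this point 150 mm above the bench)
- probe_tip (a point): pointed lower tip of the probe's shaft, 65 mm below the handle's centre; the probe weighs about 50 g
- stand: fixed grey block 60 x 60 x 50 mm with a 10 mm hole through its middle, in which the probe stands; origin at the centre of its underside
- roll_near: paper label roll standing on end, 72 mm across, 70 mm tall, about 105 mm beyond the stand (+x); leave it alone; origin at the centre of its underside
- core: cardboard ring 56 mm across, 30 mm tall, about 120 mm in front of the stand (-x); leave it alone; origin at the centre of its underside

How it is judged:
On the way, in this order (a step that is already met when the one before it is completed fails the run):
1. the probe is fully down in the test jar's lid and let go (horizontal distance between probe_tip and port below 0.006 m and z of probe_tip in the frame of port below -0.034 m and angle between probe_handle's own z axis and vertical below 0.2 rad and contact force between the fingers and probe below 0.3 N), for 0.2 s.
2. the test jar is at the pointer with the gripper holding the knob (y of port in the frame of carousel between -0.012 and 0.012 m and x of port in the frame of carousel below -0.09 m and contact force between the fingers and turntable_c0 above 2 N and velocity of joint turntable between -0.05 and 0.05 rad/s), for 0.2 s.
At the end, for the whole second after the job is handed in: The probe is in the test jar's lid at least 34 of its 40 mm deep and not held; the test jar's centre is within 12 mm sideways (about 7 degrees) of the line from the axis to the pointer; the fingers press on the knob with more than 2 N and the turntable is still (under 0.05 rad/s) (all of step 1 and all of step 2); the arm keeps its last pose, push and grip.
It fails at once if the label roll or the cardboard ring beside the stand is displaced by more than 40 mm (distance of any of roll_near, core from where it was at the start of the episode above 0.04 m).
It also fails if it takes over 72 s, if anything falls off the work surface, if the arm or the gripper's body presses on something with over 40 N, if the wrist force passes 120 N, or if a joint passes its speed limit or range.

ROBOT

A 7-joint arm with a two-finger parallel gripper is mounted at the origin on the work surface. World frame = base frame: x ahead of the robot, y to its left, z up, the work surface at z = 0. Lengths are in m, angles in rad, forces in N, time in s.
With the tool pointing down it reaches from about 0.425 to 0.975 m from the base axis. Payload 16.7 kg.
Tool frame: the origin (TCP) lies midway between the tips of the shut fingers; the grasp point (between the pads) lies behind it (bot.grip_depth is the z of the grasp point in the tool frame, in m); z points along the fingers, y is the direction in which the jaws open and shut (so a half turn about z gives the same grasp; the last joint's range is limited). The gripper opens to 85 mm and grips with 20 to 120 N. Pads are 22 mm wide; open, the fingers measure 114 mm over their backs; the gripper's body (76 mm by 85 mm) begins 54 mm behind the grasp point. The pads swing forward as they close: fully open they stand 13 mm farther back than shut.
Start: joints at [-1.452, 0.426, 0.074, 1.606, -0.034, 1.111, -0.067], TCP at [0.179, 0.651, 0.231] pointing down, gripper open.
Joint ranges: [-2.85, 2.85], [-0.5, 2.14], [-1.23, 1.37], [0.21, 2.46], [-1.02, 4.16], [0.16, 2.05], [-2.73, 2.73]. Speed limits (rad/s): [1.89, 1.89, 2.39, 2.39, 3.01, 3.01, 3.01].

INTERFACE

Orientations are given as [roll, pitch, yaw] about the fixed x, y, z axes, in that order (R = Rz(yaw) Ry(pitch) Rx(roll)).
In Python, from plant import bot gives the robot as it stands.
- The arm moves only by the tool move_arm, never from a script. Its argument "rows" is a list of rows, each an object of numbers: "dx", "dy", "dz": the shift along the tool's x, y, z in mm; "ax", "ay", "az": the turn, a rotation vector about the tool's x, y, z in degrees. A call has 1 to 10 rows; each row shifts and turns the pose as measured when the row begins, along the tool's axes as they then stand; what a row does not reach is not made up. A row lasts 1/8 s, in which the tool goes at most 62.5 mm and 10.7 degrees, less where a joint would pass 70% of its speed; a pose out of reach is approached as far as the arm can. A call with a gripper value outside its range is refused whole. "grip" is the finger opening in mm, from 0 to 85.4, set as the call begins (left out, the last holds). The fingers move at their own pace and stop on an object; "force" is the grip in N (left out, the last holds). Time passes only in rows, so rows that do not move let the fingers close. It gives the time, the measured TCP pose, the force and the opening at its end, in the units of the state.
- bot.read_state(): the state, without advancing time (a new reading comes with each control period).
- bot.capture(name): name is "scene" or "side" or "wrist"; returns the picture (420x560x3 uint8, blue, green, red); there is no depth.
- bot.camera_params(name): a dict with "fx", "fy", "cx", "cy" (pixels), "D" ([k1, k2, p1, p2, k3] as OpenCV has them; the pictures are not rectified), "camera_from_world" (4x4, takes a point from world to camera coordinates). Camera axes: x right, y up, looking along -z (the intrinsics and any distortion apply to the point x, -y, -z); pixel columns grow to the right and rows downward; lengths in m; the calibration is good to about 2 mm. A picture is of the moment at which its call begins: read the wrist's pose just before it. camera_params takes no time and is no camera call; for the wrist camera it gives the pose at the moment of the call.
- bot.hand_in(): hands the job in, once; it reports no verdict.
The state is a dict: "time": time; "qpos": joint angles; "qvel": joint speeds; "tau": joint torques, N m; "eef_pos": TCP position; "ee_rot": TCP orientation; "wrist_force": force on the tool from outside, world axes, zero at the start; "ft_torque": the same for the moment, N m; "grip_width": finger opening in m.
Only numpy, scipy, OpenCV 4.12 (cv2) and the standard library are available. Lean on these libraries where they do the work, as an engineer would, in place of code of your own. Each camera call takes 0.05 s, during which the arm holds its last target. There are 200 camera calls.

## Working session

There is one attempt and no reset: what is moved stays moved. The work goes in short steps, Python scripts to look and compute and a tool call to move; the robot and the scene stay as the last step left them, time stands still between calls to the robot, and variables do not carry over. Pictures are saved under pics/ and viewed, about 8 in all and at most 12, crops included, and the job is handed in when it is done.

Besides the shell and the picture viewer there is one more tool, called after "Emit:" as a command line: name --argument value ..., lists and objects as JSON in quotes. move_arm: Moves the arm, as the interface text tells. Its arguments: {"type":"object","properties":{"rows":{"type":"array","items":{"type":"object","properties":{"dx":{"type":"number"},"dy":{"type":"number"},"dz":{"type":"number"},"ax":{"type":"number"},"ay":{"type":"number"},"az":{"type":"number"}}}},"grip":{"type":"number"},"force":{"type":"number"}},"required":["rows"]}

```bash
mkdir -p pics
cat > h.py <<'E'
import numpy as np, cv2
from plant import bot
from scipy.spatial.transform import Rotation as R
def cam(n):
    p=bot.camera_params(n); K=np.array([[p['fx'],0,p['cx']],[0,p['fy'],p['cy']],[0,0,1.]]); return K,np.array(p['D']),np.array(p['camera_from_world'])
def ray(c,uv):
    K,D,T=c; u=cv2.undistortPoints(np.array([[uv]],float),K,D)[0,0]
    d=T[:3,:3].T@np.array([u[0],-u[1],-1]); o=-T[:3,:3].T@T[:3,3]; return o,d
def onz(c,uv,z):
    o,d=ray(c,uv); return o+d*(z-o[2])/d[2]
def proj(c,P):
    K,D,T=c; q=T[:3,:3]@np.array(P)+T[:3,3]; q=q*[1,-1,-1]
    return cv2.projectPoints(q.reshape(1,3),np.zeros(3),np.zeros(3),K,D)[0][0,0]
def tri(rs):
    A=np.zeros((3,3));b=np.zeros(3)
    for o,d in rs:
        d=d/np.linalg.norm(d);M=np.eye(3)-np.outer(d,d);A+=M;b+=M@o
    return np.linalg.solve(A,b)
def rel(target):  # world point -> mm in tool axes from TCP
    s=bot.read_state(); Rm=R.from_euler('xyz',s['ee_rot']).as_matrix()
    return Rm.T@(np.array(target)-s['eef_pos'])*1000
E
python3 - <<'E'
from h import *
print(bot.read_state(), bot.grip_depth)
ims=[]
for n in("scene","side","wrist"):
    im=bot.capture(n); cv2.imwrite(f'pics/{n}0.png',im); print(n,bot.camera_params(n)['camera_from_world'])
E
```

```text
{'time': 0.0, 'qpos': array([-1.45249162,  0.42671917,  0.07383713,  1.60663252, -0.03410656,
        1.11078121, -0.06708534]), 'qvel': array([-1.26887841e-03, -1.67454323e-03,  9.68883573e-05, -1.78692474e-04,
        3.92642902e-04, -1.69854650e-03, -3.38060698e-04]), 'tau': array([-2.16564954e-04, -9.49841022e+01,  3.76077846e+00, -4.63504422e+01,
        1.92366110e-02,  1.02816275e-02,  6.47068660e-06]), 'eef_pos': array([0.17852387, 0.65053315, 0.23060748]), 'ee_rot': array([-3.14031401e+00,  8.26302244e-05,  2.87377983e+00]), 'wrist_force': array([-0.27087454, -0.7089576 ,  0.32379582]), 'ft_torque': array([-0.02493718,  0.01353711, -0.02274029]), 'grip_width': 0.08553229734562066} -0.0187
scene [[ 0.09020389  0.99575206 -0.01846851 -0.05303231]
 [-0.52660715  0.06342793  0.84773923  0.15819717]
 [ 0.84530951 -0.06674372  0.5300916  -1.46714228]
 [ 0.          0.          0.          1.        ]]
side [[-0.99352698 -0.11353883  0.00361666  0.54184495]
 [ 0.08667065 -0.73706586  0.67024035 -0.11504319]
 [-0.07343259  0.66621532  0.7421353  -0.80479808]
 [ 0.          0.          0.          1.        ]]
wrist [[ 0.26568807  0.96405817 -0.00130257 -0.67402491]
 [-0.91399118  0.25145971 -0.31841505  0.04041413]
 [-0.30664308  0.08578962  0.94795051 -0.38053273]
 [ 0.          0.          0.          1.        ]]
```

View pics/scene0.png

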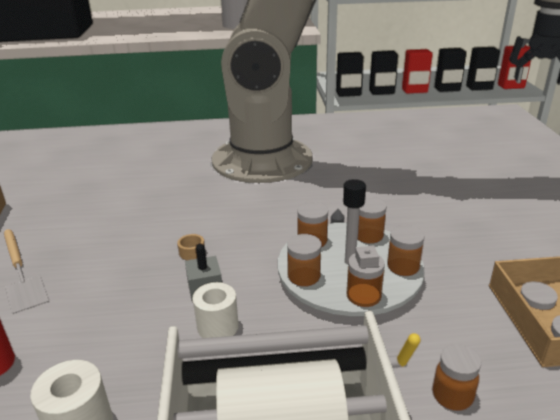

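View pics/side0.png

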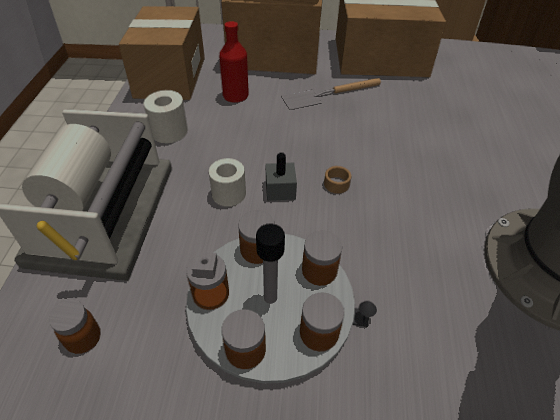

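The scene view shows the probe handle at about (202,257), stand (204,272), knob (354,193), lid block (368,257) and pointer (338,215). The side view shows the handle at (281,163), knob (270,243), block (205,265) and pointer (367,312).

Run:
```python
from h import *
S=cv2.imread('pics/scene0.png');D=cv2.imread('pics/side0.png');cs,cd=cam('scene'),cam('side')
def dark(im,x0,y0,x1,y1,t=40):
    m=(im[y0:y1,x0:x1].max(2)<t).astype(np.uint8)
    n,l,st,c=cv2.connectedComponentsWithStats(m); i=1+np.argmax(st[1:,4]); 
    return c[i]+[x0,y0],st[i]+np.array([x0,y0,0,0,0])
out={}
for nm,a,b in(("handle",(188,236,222,275),(268,146,296,178)),("knob",(338,175,372,212),(250,220,292,264)),("pointer",(325,203,348,226),(354,298,380,328))):
    ca,sa=dark(S,*a,t=45 if nm!="pointer" else 75); cb,sb=dark(D,*b,t=45 if nm!="pointer" else 75)
    P=tri([ray(cs,ca),ray(cd,cb)]); print(nm,ca,sa,cb,sb,P.round(4),proj(cs,P)-ca,proj(cd,P)-cb)
big=np.hstack([cv2.resize(S[225:305,300:440],None,fx=5,fy=5,interpolation=2)[:400,:], ])
b2=cv2.resize(D[235:315,165:305],None,fx=5,fy=5,interpolation=2)
cv2.imwrite('pics/blk.png',np.vstack([cv2.resize(S[235:295,330:410],(640,300) if 0 else None,fx=5,fy=5),cv2.resize(D[240:300,170:250],None,fx=5,fy=5)]))
```

```text
handle [201.03703704 257.03703704] [196 245  11  25 189] [280.26388889 165.03240741] [273 153  13  25 216] [ 0.5456 -0.1397  0.0733] [0.2521253  0.26508648] [ 0.15936784 -0.29231459]
knob [353.91412214 193.38931298] [344 180  22  28 524] [269.78571429 242.41151386] [256 224  29  39 938] [0.5339 0.1385 0.1808] [0.09168247 0.07371162] [ 0.08160476 -0.1236736 ]
pointer [336.91666667 219.69444444] [332 217  11   5  36] [364.03146067 313.9752809 ] [354 301  23  27 445] [0.3761 0.1451 0.0236] [1.01357422 0.79632299] [ 0.91687752 -1.4412257 ]
```

View pics/blk.png

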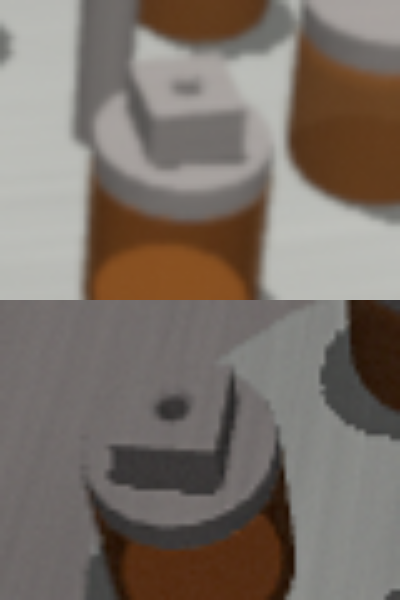

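Close-up of the block: the hole sits at scene ≈(367.4,252.4) and side ≈(204.4,261.6).

Run:
```python
from h import *
S=cv2.imread('pics/scene0.png');D=cv2.imread('pics/side0.png');cs,cd=cam('scene'),cam('side')
a,b=(367.4-.4,252.4-.4),(204.4-.4,261.6-.4)
P=tri([ray(cs,a),ray(cd,b)]);print('port',P,onz(cs,a,.125),onz(cd,b,.125))
k=np.array([.5339,.1385]); 
for q in(P[:2],onz(cs,a,.125)[:2],onz(cd,b,.125)[:2]): print(np.linalg.norm(q-k),np.arctan2(*(q-k)[::-1]))
cv2.imwrite('pics/ptr.png',np.hstack([cv2.resize(S[195:235,315:365],None,fx=8,fy=8),cv2.resize(D[290:330,345:395],None,fx=8,fy=8)]))
print(rel([.5456,-.1397,.15]))
```

```text
port [0.63341309 0.14281826 0.12463548] [0.63367228 0.14253945 0.125     ] [0.63340796 0.14329554 0.125     ]
0.09960674353331585 0.04336663279698012
0.09985401399504085 0.040464603213032135
0.09962344905659404 0.04815525444368844
[-563.12823522 -664.93130455   81.44483916]
```

View pics/ptr.png

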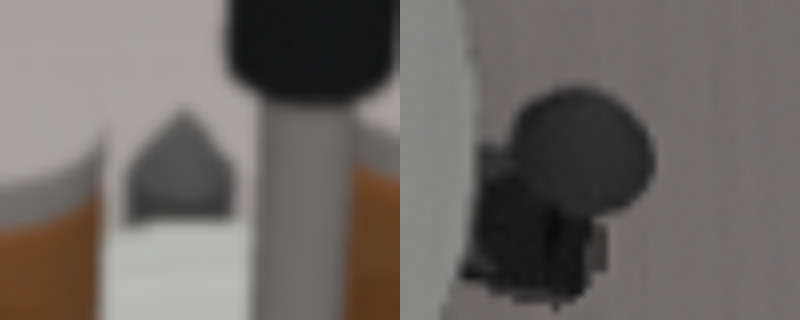

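The pointer is an upright cone: scene apex ≈(337.4,208.0), side round blob ≈(367.6,308.3).

Run:
```python
from h import *
cs,cd=cam('scene'),cam('side');k=np.array([.5339,.1385])
for c,uv,z in((cs,(337.4,208.),.055),(cd,(367.6,308.3),.055),(cd,(367.6,308.3),.045),(cs,(337.4,218),.04)):
    p=onz(c,uv,z)[:2]; v=p-k; print(p,np.linalg.norm(v),np.arctan2(-v[1],-v[0]))
p=tri([ray(cs,(337.4,212)),ray(cd,(367.6,308.3))]);print(p)
s=bot.read_state();print(np.degrees(s['ee_rot']))
```

```text
[0.37506567 0.14292292] 0.1588959006441196 -0.027838916438270044
[0.37719848 0.15496974] 0.1575646497574178 -0.10471816666755844
[0.37538428 0.1491726 ] 0.15887459711627452 -0.06722684799497851
[0.39136559 0.14051803] 0.1425486985067877 -0.014157232137542082
[0.37367873 0.1453901  0.04227946]
[-1.79942255e+02  2.37245808e-03  1.64654353e+02]
```

Emit:
move_arm --rows '[{"dz": -25, "az": -7.7}, {"dz": -25, "az": -7.7}, {"dx": -45, "dy": -60}, {"dx": -45, "dy": -60}, {"dx": -45, "dy": -60}, {"dx": -45, "dy": -60}, {"dx": -45, "dy": -60}, {"dx": -45, "dy": -60}, {"dx": -45, "dy": -60}, {"dx": -45, "dy": -60}]' --grip 85 --force 40

```text
schema error: expected keys dx, dy, dz, ax, ay, az
```

Run:
```python
from h import *
s=bot.read_state();print(s['eef_pos'],s['ee_rot'],s['qpos'],s['time'],rel([.5456,-.1397,.17]))
```

```text
[0.17853581 0.6506312  0.23075133] [-3.14058481e+00  4.14072049e-05  2.87376060e+00] [-1.45250784  0.42661298  0.07385969  1.60646858 -0.03413008  1.11077871
 -0.06709478] 0.15 [-563.12906336 -664.95146146   61.44484933]
```

All six keys are required.

Emit:
move_arm --rows '[{"dx": 0, "dy": 0, "dz": -25, "ax": 0, "ay": 0, "az": -7.7}, {"dx": 0, "dy": 0, "dz": -25, "ax": 0, "ay": 0, "az": -7.7}, {"dx": -45, "dy": -60, "dz": 0, "ax": 0, "ay": 0, "az": 0}, {"dx": -45, "dy": -60, "dz": 0, "ax": 0, "ay": 0, "az": 0}, {"dx": -45, "dy": -60, "dz": 0, "ax": 0, "ay": 0, "az": 0}, {"dx": -45, "dy": -60, "dz": 0, "ax": 0, "ay": 0, "az": 0}, {"dx": -45, "dy": -60, "dz": 0, "ax": 0, "ay": 0, "az": 0}, {"dx": -45, "dy": -60, "dz": 0, "ax": 0, "ay": 0, "az": 0}, {"dx": -45, "dy": -60, "dz": 0, "ax": 0, "ay": 0, "az": 0}, {"dx": -45, "dy": -60, "dz": 0, "ax": 0, "ay": 0, "az": 0}]' --grip 85 --force 40

```text
time: 1.4
eef_pos: [0.4835, 0.2513, 0.2808]
ee_rot: [-3.139, -0.001, -3.123]
wrist_force: [0.5, 1.1, 0.5]
grip_width: 0.0852
```

```bash
cat > st.py <<'E'
from h import *
import sys
s=bot.read_state();print(s['eef_pos'].round(4),np.degrees(s['ee_rot']).round(2),s['qpos'].round(2),s['time'],s['wrist_force'].round(1),s['grip_width'])
if len(sys.argv)>3: print(rel([float(a) for a in sys.argv[1:4]]).round(1))
E
python3 st.py .5456 -.1397 .17
```

```text
[0.4835 0.2513 0.2808] [-1.7985e+02 -8.0000e-02 -1.7896e+02] [-0.84  0.17  0.28  1.85 -0.05  1.13  1.04] 1.4 [0.5 1.1 0.5] 0.08515468653005631
[ -55.1 -391.8  111.7]
```

Emit:
move_arm --rows '[{"dx": -12, "dy": -60, "dz": 0, "ax": 0, "ay": 0, "az": 1}, {"dx": -12, "dy": -60, "dz": 0, "ax": 0, "ay": 0, "az": 0}, {"dx": -12, "dy": -60, "dz": 0, "ax": 0, "ay": 0, "az": 0}, {"dx": -12, "dy": -60, "dz": 0, "ax": 0, "ay": 0, "az": 0}, {"dx": -10, "dy": -60, "dz": 0, "ax": 0, "ay": 0, "az": 0}, {"dx": 0, "dy": -60, "dz": 0, "ax": 0, "ay": 0, "az": 0}, {"dx": 0, "dy": -20, "dz": 20, "ax": 0, "ay": 0, "az": 0}, {"dx": 0, "dy": 0, "dz": 30, "ax": 0, "ay": 0, "az": 0}, {"dx": 0, "dy": 0, "dz": 0, "ax": 0, "ay": 0, "az": 0}]'

```text
time: 2.52
eef_pos: [0.5427, -0.144, 0.2309]
ee_rot: [-3.137, 0.0, 3.134]
wrist_force: [0.8, 0.5, -0.0]
grip_width: 0.0852
```

```bash
python3 st.py .5456 -.1397 .17
python3 - <<'E'
from h import *
c=cam('wrist');im=bot.capture('wrist');cv2.imwrite('pics/w1.png',im)
for z in(.05,.1):print(proj(c,[.5456,-.1397,z]))
E
```

```text
[ 0.5427 -0.144   0.2309] [-1.7975e+02  1.0000e-02  1.7956e+02] [-0.31  0.26  0.55  1.89 -0.15  1.03  1.86] 2.525 [ 0.8  0.5 -0. ] 0.08522386414276201
[-2.9  4.6 60.9]
[287.2245716  193.75345018]
[287.81119817 207.74061906]
```

View pics/w1.png

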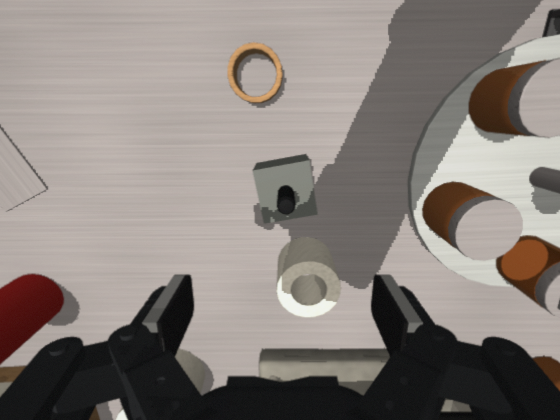

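The handle is where predicted, at about (287,206) at its top. I'll descend with the jaws along y.

Emit:
move_arm --rows '[{"dx": -3, "dy": 4.5, "dz": 0, "ax": -0.2, "ay": 0, "az": 0}, {"dx": 0, "dy": 0, "dz": 40, "ax": 0, "ay": 0, "az": 0}, {"dx": 0, "dy": 0, "dz": 40, "ax": 0, "ay": 0, "az": 0}, {"dx": 0, "dy": 0, "dz": 20, "ax": 0, "ay": 0, "az": 0}, {"dx": 0, "dy": 0, "dz": 0, "ax": 0, "ay": 0, "az": 0}]'

```text
time: 3.2
eef_pos: [0.5523, -0.1357, 0.1357]
ee_rot: [3.14, 0.011, 3.14]
wrist_force: [-0.3, -0.3, 0.2]
grip_width: 0.0851
```

```bash
python3 st.py .5456 -.1397 .060
```

```text
[ 0.5523 -0.1357  0.1357] [179.93   0.65 179.89] [-0.27  0.39  0.5   1.97 -0.25  0.83  1.93] 3.2 [-0.3 -0.3  0.2] 0.08514946231855074
[ 7.6 -4.1 75.6]
```

Emit:
move_arm --rows '[{"dx": 7, "dy": -4, "dz": 0, "ax": 0, "ay": -0.6, "az": 0}, {"dx": 0, "dy": 0, "dz": 0, "ax": 0, "ay": 0, "az": 0}, {"dx": 0, "dy": 0, "dz": 20, "ax": 0, "ay": 0, "az": 0}, {"dx": 0, "dy": 0, "dz": 0, "ax": 0, "ay": 0, "az": 0}]'

```text
time: 3.7
eef_pos: [0.5478, -0.1396, 0.12]
ee_rot: [3.14, 0.029, 3.14]
wrist_force: [0.7, -0.1, 0.3]
grip_width: 0.0849
```

```bash
python3 st.py .5456 -.1397 .060
```

```text
[ 0.5478 -0.1396  0.12  ] [179.89   1.67 179.93] [-0.25  0.4   0.48  2.   -0.27  0.78  1.96] 3.7 [ 0.7 -0.1  0.3] 0.08491613263998297
[ 4.  -0.2 59.9]
```

Emit:
move_arm --rows '[{"dx": 3, "dy": 0, "dz": 0, "ax": 0, "ay": 1.6, "az": 0}, {"dx": 0, "dy": 0, "dz": 0, "ax": 0, "ay": 0, "az": 0}, {"dx": 0, "dy": 0, "dz": 0, "ax": 0, "ay": 0, "az": 0}]'

```text
time: 4.08
eef_pos: [0.5458, -0.1398, 0.1223]
ee_rot: [3.14, 0.002, 3.14]
wrist_force: [-0.4, 0.5, 0.4]
grip_width: 0.0848
```

```bash
python3 st.py .5456 -.1397 .060
```

```text
[ 0.5458 -0.1398  0.1223] [1.7990e+02 1.1000e-01 1.7993e+02] [-0.25  0.41  0.49  1.98 -0.26  0.81  1.95] 4.075 [-0.4  0.5  0.4] 0.08480513418536607
[ 0.3 -0.  62.3]
```

Good. I'll descend slowly, then grip.

Emit:
move_arm --rows '[{"dx": 0, "dy": 0, "dz": 15, "ax": 0, "ay": 0, "az": 0}, {"dx": 0, "dy": 0, "dz": 15, "ax": 0, "ay": 0, "az": 0}, {"dx": 0, "dy": 0, "dz": 15, "ax": 0, "ay": 0, "az": 0}, {"dx": 0, "dy": 0, "dz": 12, "ax": 0, "ay": 0, "az": 0}, {"dx": 0, "dy": 0, "dz": 0, "ax": 0, "ay": 0, "az": 0}]'

```text
time: 4.7
eef_pos: [0.545, -0.1395, 0.0601]
ee_rot: [3.14, -0.0, 3.14]
wrist_force: [0.3, 0.4, 0.2]
grip_width: 0.085
```

```bash
python3 st.py .5456 -.1397 .060
```

```text
[ 0.545  -0.1395  0.0601] [179.9   -0.   179.94] [-0.21  0.5   0.44  2.02 -0.33  0.7   2.01] 4.7 [0.3 0.4 0.2] 0.08501907022621327
[-0.6 -0.2  0.1]
```

Emit:
move_arm --rows '[{"dx": 0, "dy": 0, "dz": 0, "ax": 0, "ay": 0, "az": 0}, {"dx": 0, "dy": 0, "dz": 0, "ax": 0, "ay": 0, "az": 0}, {"dx": 0, "dy": 0, "dz": 0, "ax": 0, "ay": 0, "az": 0}, {"dx": 0, "dy": 0, "dz": 0, "ax": 0, "ay": 0, "az": 0}, {"dx": 0, "dy": 0, "dz": 0, "ax": 0, "ay": 0, "az": 0}, {"dx": 0, "dy": 0, "dz": 0, "ax": 0, "ay": 0, "az": 0}]' --grip 0 --force 40

```text
time: 5.45
eef_pos: [0.5459, -0.1397, 0.0614]
ee_rot: [3.14, 0.002, 3.14]
wrist_force: [0.0, 0.0, -0.5]
grip_width: 0.0168
```

Emit:
move_arm --rows '[{"dx": 0, "dy": 0, "dz": 0, "ax": 0, "ay": 0, "az": 0}, {"dx": 0, "dy": 0, "dz": 0, "ax": 0, "ay": 0, "az": 0}]'

```text
time: 5.7
eef_pos: [0.5459, -0.1396, 0.0614]
ee_rot: [3.14, 0.002, 3.14]
wrist_force: [-0.2, 0.6, -1.6]
grip_width: 0.0168
```

```bash
python3 st.py .5456 -.1397 .060
```

```text
[ 0.5459 -0.1396  0.0614] [1.7990e+02 1.2000e-01 1.7993e+02] [-0.21  0.5   0.44  2.01 -0.33  0.7   2.01] 5.7 [-0.2  0.6 -1.6] 0.01681891903798792
[ 0.3 -0.1  1.4]
```

Emit:
move_arm --rows '[{"dx": 0, "dy": 0, "dz": -15, "ax": 0, "ay": 0, "az": 0}, {"dx": 0, "dy": 0, "dz": -30, "ax": 0, "ay": 0, "az": 0}, {"dx": 0, "dy": 0, "dz": -45, "ax": 0, "ay": 0, "az": 0}, {"dx": 0, "dy": 0, "dz": -45, "ax": 0, "ay": 0, "az": 0}, {"dx": 0, "dy": 0, "dz": -20, "ax": 0, "ay": 0, "az": 0}, {"dx": 0, "dy": 0, "dz": 0, "ax": 0, "ay": 0, "az": 0}]'

```text
time: 6.45
eef_pos: [0.5452, -0.1409, 0.2258]
ee_rot: [3.14, 0.004, 3.139]
wrist_force: [-0.0, 0.2, -0.8]
grip_width: 0.0169
```

```bash
python3 st.py .6334 .1428 .20
python3 - <<'E'
from h import *
T=cam('wrist')[2]; print(rel(-T[:3,:3].T@T[:3,3]))
E
```

```text
[ 0.5452 -0.1409  0.2258] [179.92   0.22 179.83] [-0.32  0.27  0.55  1.89 -0.17  1.02  1.87] 6.45 [-0.   0.2 -0.8] 0.016946079230849502
[-87.3 284.   26.5]
[ 8.21494090e+01 -6.87204779e-02 -1.41948721e+02]
```

Emit:
move_arm --rows '[{"dx": -14, "dy": 30, "dz": 0, "ax": 0, "ay": 0, "az": 0}, {"dx": -14, "dy": 45, "dz": 0, "ax": 0, "ay": 0, "az": 0}, {"dx": -14, "dy": 45, "dz": 0, "ax": 0, "ay": 0, "az": 0}, {"dx": -14, "dy": 45, "dz": 0, "ax": 0, "ay": 0, "az": 0}, {"dx": -14, "dy": 45, "dz": 0, "ax": 0, "ay": 0, "az": 0}, {"dx": -10, "dy": 40, "dz": 0, "ax": 0, "ay": 0, "az": 0}, {"dx": 0, "dy": 20, "dz": 0, "ax": 0, "ay": 0, "az": 0}, {"dx": 0, "dy": 0, "dz": 0, "ax": 0, "ay": 0, "az": 0}, {"dx": 0, "dy": 0, "dz": 0, "ax": 0, "ay": 0, "az": 0}]'

```text
time: 7.58
eef_pos: [0.625, 0.1332, 0.221]
ee_rot: [-3.14, -0.003, 3.133]
wrist_force: [0.2, -0.2, -0.6]
grip_width: 0.017
```

```bash
python3 st.py .6334 .1428 .20
```

```text
[0.625  0.1332 0.221 ] [-179.88   -0.18  179.51] [-0.65  0.4   0.45  1.72 -0.19  1.07  1.42] 7.575 [ 0.2 -0.2 -0.6] 0.017024676492042527
[-8.4  9.7 21. ]
```

Emit:
move_arm --rows '[{"dx": -8.4, "dy": 9.7, "dz": 0, "ax": -0.1, "ay": -0.2, "az": 0}, {"dx": 0, "dy": 0, "dz": 0, "ax": 0, "ay": 0, "az": 0}, {"dx": 0, "dy": 0, "dz": 12, "ax": 0, "ay": 0, "az": 0}, {"dx": 0, "dy": 0, "dz": 15, "ax": 0, "ay": 0, "az": 0}, {"dx": 0, "dy": 0, "dz": 0, "ax": 0, "ay": 0, "az": 0}]'

```text
time: 8.2
eef_pos: [0.6338, 0.1399, 0.1918]
ee_rot: [-3.141, 0.0, 3.129]
wrist_force: [-0.4, -0.2, 0.2]
grip_width: 0.0167
```

```bash
python3 st.py .6334 .1428 .182
python3 - <<'E'
from h import *
cs,cd=cam('scene'),cam('side')
S=bot.capture('scene');D=bot.capture('side');cv2.imwrite('pics/s2.png',S);cv2.imwrite('pics/d2.png',D)
cv2.imwrite('pics/fit.png',np.hstack([cv2.resize(S[205:275,335:400],None,fx=6,fy=6,interpolation=2),cv2.resize(D[215:285,172:237],None,fx=6,fy=6,interpolation=2)]))
p=bot.read_state()['eef_pos']
for c in(cs,cd):print(proj(c,p-[0,0,.051]),proj(c,[.6334,.1428,.125]))
E
```

```text
[0.6338 0.1399 0.1918] [-1.7995e+02  1.0000e-02  1.7927e+02] [-0.64  0.45  0.43  1.72 -0.21  1.02  1.43] 8.2 [-0.4 -0.2  0.2] 0.016684553225325013
[0.5 2.9 9.8]
[366.36341485 243.9205117 ] [367.11664349 251.89353109]
[202.40420925 252.64650509] [204.07534229 260.93230698]
```

View pics/fit.png

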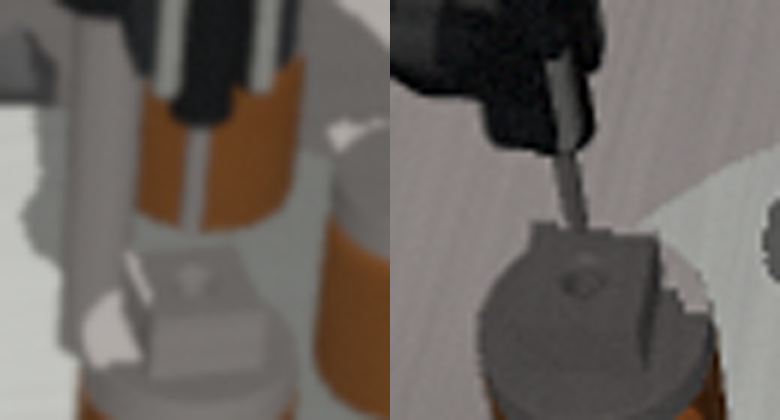

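Scene: tip ≈(366.6,243.3), hole ≈(366.4–367.1,251.6). Side: tip ≈(202.9,252.6), hole ≈(203.9,261.4).

Run:
```python
from h import *
cs,cd=cam('scene'),cam('side')
t=tri([ray(cs,(366.6,243.3)),ray(cd,(202.9,252.6))])
for a,b in(((366.4,251.3),(203.8,261.8)),((367,252),(204,261.2))):
    print(t,tri([ray(cs,a),ray(cd,b)]),onz(cs,a,.125),onz(cd,b,.125))
# refine: darkness-weighted centroid of the hole in side/scene pictures at start and now
for f,c,b in(('scene0',cs,(362,248,373,257)),('s2',cs,(362,248,372,256)),('side0',cd,(199,256,210,267)),('d2',cd,(198,256,210,268))):
    g=cv2.cvtColor(cv2.imread(f'pics/{f}.png'),6).astype(float)[b[1]:b[3],b[0]:b[2]]
    w=np.clip(np.median(g)-8-g,0,None); yy,xx=np.mgrid[b[1]:b[3],b[0]:b[2]]
    uv=((w*xx).sum()/w.sum(),(w*yy).sum()/w.sum()); print(f,np.round(uv,2),onz(c,uv,.125).round(4))
    print(g.astype(int)) if f!='side0' else 0
```

```text
[0.63368448 0.14050873 0.14290722] [0.63293098 0.14290794 0.12491241] [0.6316146  0.14200084 0.125     ] [0.6334725  0.14441018 0.125     ]
[0.63368448 0.14050873 0.14290722] [0.63341309 0.14281826 0.12463548] [0.63367228 0.14253945 0.125     ] [0.63340796 0.14329554 0.125     ]
scene0 [366.99 252.05] [0.6338 0.1425 0.125 ]
[[164 164 164 164 163 164 164 164 165 166 165]
 [165 164 163 162 161 162 162 160 163 165 165]
 [164 162 157 153 153 154 151 146 155 162 164]
 [162 157 145 134 132 132 130 135 149 158 162]
 [162 157 139 120 114 113 113 122 145 158 164]
 [163 160 148 133 125 121 121 128 148 161 164]
 [164 163 160 155 152 149 152 155 160 163 164]
 [164 163 164 164 163 162 163 164 164 165 165]
 [165 165 165 164 163 162 161 161 161 160 159]]
s2 [nan nan] [nan nan nan]
[[102 102 103 103 105 104 104 104 102 103]
 [102 103 105 108 113 113 109 106 104 102]
 [102 103 108 115 118 119 116 111 105 102]
 [102 103 107 114 117 117 114 108 102 100]
 [101 100 102 109 115 115 110 102  98  99]
 [101 100  99 107 112 112 107 100  97  99]
 [102 101 101 104 107 107 104 101 100 101]
 [102 103 102 102 103 103 104 104 102 103]]
side0 [204.03 261.23] [0.6333 0.1433 0.125 ]
d2 [201.98 262.19] [0.636  0.1454 0.125 ]
[[73 70 73 74 71 70 71 70 70 72 72 72]
 [73 72 72 73 74 80 83 80 74 73 73 76]
 [72 73 72 73 77 80 87 85 80 76 74 73]
 [73 71 72 75 76 76 74 74 74 73 73 74]
 [72 74 70 67 64 68 69 68 66 69 71 74]
 [73 69 64 57 57 64 70 72 66 63 68 74]
 [71 73 63 53 56 65 69 69 70 61 71 71]
 [72 74 69 54 54 65 70 63 65 72 74 76]
 [72 74 72 72 66 65 61 66 71 73 75 73]
 [74 73 73 74 72 71 70 72 73 73 74 73]
 [71 74 70 73 73 70 71 71 74 74 74 71]
 [71 76 70 70 75 73 72 73 73 74 73 72]]<stdin>:10: RuntimeWarning: invalid value encountered in scalar divide
```

Emit:
move_arm --rows '[{"dx": 0.3, "dy": 2.6, "dz": 0, "ax": 0, "ay": 0, "az": 0}, {"dx": 0, "dy": 0, "dz": 0, "ax": 0, "ay": 0, "az": 0}, {"dx": 0, "dy": 0, "dz": 6, "ax": 0, "ay": 0, "az": 0}, {"dx": 0, "dy": 0, "dz": 0, "ax": 0, "ay": 0, "az": 0}, {"dx": 0, "dy": 0, "dz": 0, "ax": 0, "ay": 0, "az": 0}]'

```text
time: 8.93
eef_pos: [0.6347, 0.1431, 0.1877]
ee_rot: [3.141, 0.003, 3.129]
wrist_force: [-1.4, -0.1, -1.0]
grip_width: 0.0168
```

```bash
python3 st.py .6335 .1426 .176
```

```text
[0.6347 0.1431 0.1877] [179.98   0.19 179.28] [-0.64  0.45  0.43  1.73 -0.22  1.01  1.43] 8.925 [-1.4 -0.1 -1. ] 0.01682999811756235
[ 1.2 -0.5 11.7]
```

Emit:
move_arm --rows '[{"dx": 1.2, "dy": -0.5, "dz": 0, "ax": 0, "ay": 0.2, "az": 0}, {"dx": 0, "dy": 0, "dz": 0, "ax": 0, "ay": 0, "az": 0}, {"dx": 0, "dy": 0, "dz": 5, "ax": 0, "ay": 0, "az": 0}, {"dx": 0, "dy": 0, "dz": 5, "ax": 0, "ay": 0, "az": 0}, {"dx": 0, "dy": 0, "dz": 0, "ax": 0, "ay": 0, "az": 0}]'

```text
time: 9.55
eef_pos: [0.6333, 0.1426, 0.1769]
ee_rot: [3.141, -0.001, 3.129]
wrist_force: [0.0, -1.0, -1.1]
grip_width: 0.0172
```

```bash
python3 st.py .6335 .1426 .170
```

```text
[0.6333 0.1426 0.1769] [ 1.7998e+02 -4.0000e-02  1.7928e+02] [-0.64  0.46  0.43  1.74 -0.22  0.99  1.43] 9.55 [ 0.  -1.  -1.1] 0.017247424932749746
[-0.2  0.   6.9]
```

Emit:
move_arm --rows '[{"dx": 0, "dy": 0, "dz": 4, "ax": 0, "ay": 0, "az": 0}, {"dx": 0, "dy": 0, "dz": 4, "ax": 0, "ay": 0, "az": 0}, {"dx": 0, "dy": 0, "dz": 0, "ax": 0, "ay": 0, "az": 0}]'

```text
time: 9.93
eef_pos: [0.6333, 0.1425, 0.1682]
ee_rot: [3.141, -0.001, 3.129]
wrist_force: [1.0, 0.1, -0.7]
grip_width: 0.0173
```

```bash
python3 st.py .6335 .1426 .170
```

```text
[0.6333 0.1425 0.1682] [ 1.7999e+02 -5.0000e-02  1.7928e+02] [-0.63  0.47  0.42  1.74 -0.23  0.98  1.44] 9.925 [ 1.   0.1 -0.7] 0.01726859463558344
[-0.2  0.1 -1.8]
```

The tip is 8 mm below the mouth with no force, so it's in the hole.

Emit:
move_arm --rows '[{"dx": 0, "dy": 0, "dz": 7, "ax": 0, "ay": 0, "az": 0}, {"dx": 0, "dy": 0, "dz": 7, "ax": 0, "ay": 0, "az": 0}, {"dx": 0, "dy": 0, "dz": 7, "ax": 0, "ay": 0, "az": 0}, {"dx": 0, "dy": 0, "dz": 6, "ax": 0, "ay": 0, "az": 0}, {"dx": 0, "dy": 0, "dz": 0, "ax": 0, "ay": 0, "az": 0}]'

```text
time: 10.55
eef_pos: [0.6331, 0.1425, 0.1389]
ee_rot: [3.142, -0.001, 3.129]
wrist_force: [0.6, 0.6, -0.6]
grip_width: 0.0169
```

```bash
python3 st.py .6335 .1426 .1365
```

```text
[0.6331 0.1425 0.1389] [ 1.8000e+02 -7.0000e-02  1.7928e+02] [-0.62  0.5   0.41  1.77 -0.24  0.92  1.45] 10.55 [ 0.6  0.6 -0.6] 0.01690177899069299
[-0.4  0.1  2.4]
```

Emit:
move_arm --rows '[{"dx": 0, "dy": 0, "dz": 3, "ax": 0, "ay": 0, "az": 0}, {"dx": 0, "dy": 0, "dz": 0, "ax": 0, "ay": 0, "az": 0}]'

```text
time: 10.8
eef_pos: [0.6335, 0.1425, 0.1363]
ee_rot: [3.141, -0.0, 3.129]
wrist_force: [-0.1, -1.4, -1.0]
grip_width: 0.0172
```

Emit:
move_arm --rows '[{"dx": 0, "dy": 0, "dz": 0, "ax": 0, "ay": 0, "az": 0}, {"dx": 0, "dy": 0, "dz": 0, "ax": 0, "ay": 0, "az": 0}, {"dx": 0, "dy": 0, "dz": 0, "ax": 0, "ay": 0, "az": 0}, {"dx": 0, "dy": 0, "dz": 0, "ax": 0, "ay": 0, "az": 0}, {"dx": 0, "dy": 0, "dz": 0, "ax": 0, "ay": 0, "az": 0}]' --grip 85

```text
time: 11.42
eef_pos: [0.6337, 0.1426, 0.1365]
ee_rot: [3.141, 0.0, 3.129]
wrist_force: [0.3, 1.3, -0.3]
grip_width: 0.085
```

```bash
python3 st.py .6335 .1426 .1365
```

```text
[0.6337 0.1426 0.1365] [1.7996e+02 1.0000e-02 1.7928e+02] [-0.62  0.51  0.41  1.77 -0.25  0.92  1.45] 11.425 [ 0.3  1.3 -0.3] 0.08497078675244621
[ 0.2 -0.  -0. ]
```

Emit:
move_arm --rows '[{"dx": 0, "dy": 0, "dz": -20, "ax": 0, "ay": 0, "az": 0}, {"dx": 0, "dy": 0, "dz": -40, "ax": 0, "ay": 0, "az": 0}, {"dx": 0, "dy": 0, "dz": -40, "ax": 0, "ay": 0, "az": 0}, {"dx": 0, "dy": 0, "dz": -30, "ax": 0, "ay": 0, "az": 0}, {"dx": 0, "dy": 0, "dz": 0, "ax": 0, "ay": 0, "az": 0}]'

```text
time: 12.05
eef_pos: [0.6341, 0.1419, 0.2765]
ee_rot: [3.14, 0.003, 3.128]
wrist_force: [0.3, 1.0, -0.7]
grip_width: 0.085
```

```bash
python3 st.py .5339 .1385 .240
python3 - <<'E'
from h import *
S=bot.capture('scene');D=bot.capture('side');W=bot.capture('wrist')
cs,cw=cam('scene'),cam('wrist')
print(proj(cw,[.375,.1437,.055]),proj(cw,[.5339,.1385,.2]),proj(cw,[.6335,.1427,.175]))
cv2.imwrite('pics/s3.png',np.hstack([cv2.resize(S[150:300,280:440],(320,300)),cv2.resize(D[200:340,160:320],(320,300))])); cv2.imwrite('pics/w3.png',W)
E
```

```text
[0.6341 0.1419 0.2765] [1.7992e+02 1.7000e-01 1.7922e+02] [-0.66  0.37  0.46  1.64 -0.18  1.17  1.39] 12.05 [ 0.3  1.  -0.7] 0.0850188501624142
[100.3  -4.8  36.2]
[280.50156647 -95.95482065] [274.98506821  81.84921173] [283.52011902 217.64461784]
```

View pics/s3.png

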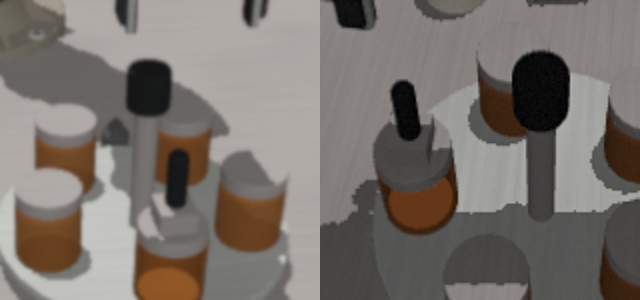

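View pics/w3.png

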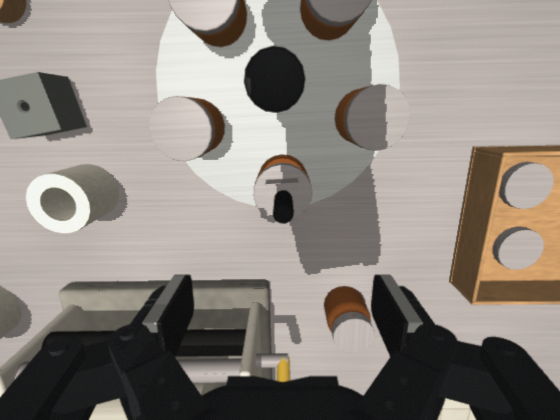

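The probe is seated with its handle resting on the block. The knob is at wrist (275,80), against a prediction of (275,82). Next I'll move over the knob and look at the pointer.

Emit:
move_arm --rows '[{"dx": 30, "dy": 0, "dz": 0, "ax": 0, "ay": 0, "az": 0}, {"dx": 35, "dy": -2, "dz": 0, "ax": 0, "ay": 0, "az": 0}, {"dx": 30, "dy": -2, "dz": 0, "ax": 0, "ay": 0, "az": 0}, {"dx": 0, "dy": 0, "dz": 0, "ax": 0, "ay": 0, "az": 0}, {"dx": 0, "dy": 0, "dz": 0, "ax": 0, "ay": 0, "az": 0}]'

```text
time: 12.82
eef_pos: [0.5331, 0.1384, 0.2684]
ee_rot: [-3.137, -0.008, 3.128]
wrist_force: [0.6, -0.3, -0.3]
grip_width: 0.0849
```

```bash
python3 st.py .5339 .1385 .240
python3 - <<'E'
from h import *
cw=cam('wrist');W=bot.capture('wrist')
u=proj(cw,[.375,.1437,.055]);print(u,proj(cw,[.5339,.1385,.2]))
x,y=map(int,u);x0,y0=max(0,x-50),max(0,y-50)
cv2.imwrite('pics/p4.png',cv2.resize(W[y0:y0+100,x0:x0+100],None,fx=5,fy=5));print(x0,y0);cv2.imwrite('pics/w4.png',W)
E
```

```text
[0.5331 0.1384 0.2684] [-179.74   -0.48  179.25] [-0.76  0.2   0.46  1.86 -0.1   1.11  1.29] 12.825 [ 0.6 -0.3 -0.3] 0.08490494996566578
[-1.1  0.2 28.4]
[286.42335647  31.00799788] [282.97951997 231.46967899]
236 0
```

View pics/p4.png

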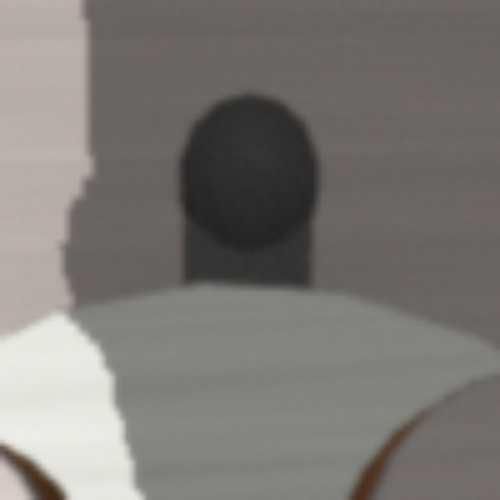

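The pointer cone is centred at wrist (285.8,34), confirming its bearing of about 178.1°. With the port at 2.5°, I need about +175.6° anticlockwise. I'll pre-turn the wrist to yaw ≈ 20°.

Emit:
move_arm --rows '[{"dx": 0, "dy": 0, "dz": 0, "ax": 0, "ay": 0, "az": 10}, {"dx": 0, "dy": 0, "dz": 0, "ax": 0, "ay": 0, "az": 10}, {"dx": 0, "dy": 0, "dz": 0, "ax": 0, "ay": 0, "az": 10}, {"dx": 0, "dy": 0, "dz": 0, "ax": 0, "ay": 0, "az": 10}, {"dx": 0, "dy": 0, "dz": 0, "ax": 0, "ay": 0, "az": 10}, {"dx": 0, "dy": 0, "dz": 0, "ax": 0, "ay": 0, "az": 10}, {"dx": 0, "dy": 0, "dz": 0, "ax": 0, "ay": 0, "az": 10}, {"dx": 0, "dy": 0, "dz": 0, "ax": 0, "ay": 0, "az": 10}, {"dx": 0, "dy": 0, "dz": 0, "ax": 0, "ay": 0, "az": 10}, {"dx": 0, "dy": 0, "dz": 0, "ax": 0, "ay": 0, "az": 10}]'

```text
time: 14.12
eef_pos: [0.5395, 0.1368, 0.265]
ee_rot: [-3.135, 0.016, 1.323]
wrist_force: [-1.4, -0.7, -0.1]
grip_width: 0.0854
```

Emit:
move_arm --rows '[{"dx": 0, "dy": 0, "dz": 0, "ax": 0, "ay": 0, "az": 10}, {"dx": 0, "dy": 0, "dz": 0, "ax": 0, "ay": 0, "az": 10}, {"dx": 0, "dy": 0, "dz": 0, "ax": 0, "ay": 0, "az": 10}, {"dx": 0, "dy": 0, "dz": 0, "ax": 0, "ay": 0, "az": 10}, {"dx": 0, "dy": 0, "dz": 0, "ax": 0, "ay": 0, "az": 10}, {"dx": 0, "dy": 0, "dz": 0, "ax": 0, "ay": 0, "az": 5}, {"dx": 0, "dy": 0, "dz": 0, "ax": 0, "ay": 0, "az": 0}, {"dx": 0, "dy": 0, "dz": 0, "ax": 0, "ay": 0, "az": 0}]'

```text
time: 15.12
eef_pos: [0.5442, 0.1362, 0.2633]
ee_rot: [3.123, 0.016, 0.329]
wrist_force: [0.1, 0.2, -0.6]
grip_width: 0.0847
```

```bash
python3 st.py .5339 .1385 .162
```

```text
[0.5442 0.1362 0.2633] [178.94   0.9   18.86] [-1.13  0.31  0.95  1.86 -0.26  1.12 -1.33] 15.125 [ 0.1  0.2 -0.6] 0.0847389046827556
[ -7.4  -7.3 101.3]
```

Emit:
move_arm --rows '[{"dx": -7.5, "dy": -7.5, "dz": 0, "ax": 1, "ay": 0.9, "az": 0}, {"dx": 0, "dy": 0, "dz": 0, "ax": 0, "ay": 0, "az": 0}, {"dx": 0, "dy": 0, "dz": 15, "ax": 0, "ay": 0, "az": 0}, {"dx": 0, "dy": 0, "dz": 15, "ax": 0, "ay": 0, "az": 0}, {"dx": 0, "dy": 0, "dz": 0, "ax": 0, "ay": 0, "az": 0}]'

```text
time: 15.75
eef_pos: [0.5337, 0.1412, 0.2307]
ee_rot: [-3.141, -0.001, 0.332]
wrist_force: [-0.1, -0.8, -0.2]
grip_width: 0.0846
```

```bash
python3 st.py .5339 .1385 .162
```

```text
[0.5337 0.1412 0.2307] [-1.7995e+02 -4.0000e-02  1.9050e+01] [-1.12  0.32  0.93  1.92 -0.3   1.04 -1.31] 15.75 [-0.1 -0.8 -0.2] 0.08463789347968115
[-0.7  2.7 68.7]
```

Emit:
move_arm --rows '[{"dx": -0.7, "dy": 2.7, "dz": 0, "ax": 0, "ay": 0, "az": 0}, {"dx": 0, "dy": 0, "dz": 15, "ax": 0, "ay": 0, "az": 0}, {"dx": 0, "dy": 0, "dz": 15, "ax": 0, "ay": 0, "az": 0}, {"dx": 0, "dy": 0, "dz": 15, "ax": 0, "ay": 0, "az": 0}, {"dx": 0, "dy": 0, "dz": 15, "ax": 0, "ay": 0, "az": 0}, {"dx": 0, "dy": 0, "dz": 5, "ax": 0, "ay": 0, "az": 0}, {"dx": 0, "dy": 0, "dz": 0, "ax": 0, "ay": 0, "az": 0}]'

```text
time: 16.62
eef_pos: [0.5339, 0.1377, 0.1604]
ee_rot: [3.141, 0.001, 0.332]
wrist_force: [0.5, 0.3, 1.3]
grip_width: 0.0848
```

```bash
python3 st.py .5339 .1385 .162
```

```text
[0.5339 0.1377 0.1604] [1.7998e+02 4.0000e-02 1.9010e+01] [-1.04  0.41  0.86  1.99 -0.39  0.91 -1.22] 16.625 [0.5 0.3 1.3] 0.08478275633689271
[ 0.2 -0.7 -1.7]
```

Well centred, so I'll close on the knob.

Emit:
move_arm --rows '[{"dx": 0, "dy": -0.7, "dz": 0, "ax": 0, "ay": 0, "az": 0}, {"dx": 0, "dy": 0, "dz": 0, "ax": 0, "ay": 0, "az": 0}, {"dx": 0, "dy": 0, "dz": 0, "ax": 0, "ay": 0, "az": 0}, {"dx": 0, "dy": 0, "dz": 0, "ax": 0, "ay": 0, "az": 0}, {"dx": 0, "dy": 0, "dz": 0, "ax": 0, "ay": 0, "az": 0}]' --grip 0 --force 50

```text
time: 17.25
eef_pos: [0.5343, 0.1384, 0.1615]
ee_rot: [3.141, -0.001, 0.332]
wrist_force: [1.6, -0.3, -4.5]
grip_width: 0.0389
```

Emit:
move_arm --rows '[{"dx": 0, "dy": 0, "dz": 0, "ax": 0, "ay": 0, "az": -5}, {"dx": 0, "dy": 0, "dz": 0, "ax": 0, "ay": 0, "az": -6}, {"dx": 0, "dy": 0, "dz": 0, "ax": 0, "ay": 0, "az": -6}]'

```text
time: 17.62
eef_pos: [0.5341, 0.1387, 0.1615]
ee_rot: [3.141, -0.001, 0.637]
wrist_force: [0.5, 0.3, -3.1]
grip_width: 0.039
```

```bash
python3 st.py .5339 .1385 .162
```

```text
[0.5341 0.1387 0.1615] [ 1.7997e+02 -4.0000e-02  3.6480e+01] [-0.99  0.39  0.78  1.99 -0.34  0.9  -0.97] 17.625 [ 0.5  0.3 -3.1] 0.0389752592322898
[-0.3 -0.  -0.5]
```

Emit:
move_arm --rows '[{"dx": 0, "dy": 0, "dz": 0, "ax": 0, "ay": 0, "az": -7}, {"dx": 0, "dy": 0, "dz": 0, "ax": 0, "ay": 0, "az": -7}, {"dx": 0, "dy": 0, "dz": 0, "ax": 0, "ay": 0, "az": -7}, {"dx": 0, "dy": 0, "dz": 0, "ax": 0, "ay": 0, "az": -7}, {"dx": 0, "dy": 0, "dz": 0, "ax": 0, "ay": 0, "az": -7}, {"dx": 0, "dy": 0, "dz": 0, "ax": 0, "ay": 0, "az": -7}]'

```text
time: 18.38
eef_pos: [0.5335, 0.1391, 0.1615]
ee_rot: [-3.141, -0.001, 1.394]
wrist_force: [-0.5, -0.6, -2.2]
grip_width: 0.0392
```

```bash
python3 st.py .5339 .1385 .162
```

```text
[0.5335 0.1391 0.1615] [-1.7999e+02 -3.0000e-02  7.9860e+01] [-0.85  0.34  0.59  1.98 -0.25  0.89 -0.31] 18.375 [-0.5 -0.6 -2.2] 0.03919655876254167
[-0.5  0.5 -0.5]
```

Emit:
move_arm --rows '[{"dx": -0.5, "dy": 0.5, "dz": 0, "ax": 0, "ay": 0, "az": -7}, {"dx": 0, "dy": 0, "dz": 0, "ax": 0, "ay": 0, "az": -7}, {"dx": 0, "dy": 0, "dz": 0, "ax": 0, "ay": 0, "az": -7}, {"dx": 0, "dy": 0, "dz": 0, "ax": 0, "ay": 0, "az": -7}, {"dx": 0, "dy": 0, "dz": 0, "ax": 0, "ay": 0, "az": -7}, {"dx": 0, "dy": 0, "dz": 0, "ax": 0, "ay": 0, "az": -7}]'

```text
time: 19.12
eef_pos: [0.5327, 0.139, 0.1615]
ee_rot: [-3.141, -0.003, 2.151]
wrist_force: [-0.7, -1.2, -2.1]
grip_width: 0.039
```

Emit:
move_arm --rows '[{"dx": 0, "dy": 0, "dz": 0, "ax": 0, "ay": 0, "az": -7}, {"dx": 0, "dy": 0, "dz": 0, "ax": 0, "ay": 0, "az": -7}, {"dx": 0, "dy": 0, "dz": 0, "ax": 0, "ay": 0, "az": -7}, {"dx": 0, "dy": 0, "dz": 0, "ax": 0, "ay": 0, "az": -7}, {"dx": 0, "dy": 0, "dz": 0, "ax": 0, "ay": 0, "az": -7}, {"dx": 0, "dy": 0, "dz": 0, "ax": 0, "ay": 0, "az": -7}]'

```text
time: 19.88
eef_pos: [0.5322, 0.1384, 0.1615]
ee_rot: [3.141, -0.004, 2.907]
wrist_force: [-0.2, -0.9, -1.9]
grip_width: 0.039
```

```bash
python3 st.py .5339 .1385 .162
```

```text
[0.5322 0.1384 0.1615] [179.95  -0.21 166.56] [-0.59  0.31  0.27  1.97 -0.11  0.88  1.07] 19.875 [-0.2 -0.9 -1.9] 0.038963135437719655
[-1.6  0.5 -0.6]
```

Emit:
move_arm --rows '[{"dx": -1, "dy": 0.5, "dz": 0, "ax": 0, "ay": 0, "az": -7}, {"dx": 0, "dy": 0, "dz": 0, "ax": 0, "ay": 0, "az": -7}, {"dx": 0, "dy": 0, "dz": 0, "ax": 0, "ay": 0, "az": -7}, {"dx": 0, "dy": 0, "dz": 0, "ax": 0, "ay": 0, "az": -5}, {"dx": 0, "dy": 0, "dz": 0, "ax": 0, "ay": 0, "az": -1.5}, {"dx": 0, "dy": 0, "dz": 0, "ax": 0, "ay": 0, "az": 0}, {"dx": 0, "dy": 0, "dz": 0, "ax": 0, "ay": 0, "az": 0}]'

```text
time: 20.75
eef_pos: [0.5321, 0.1378, 0.1615]
ee_rot: [3.139, -0.005, -2.883]
wrist_force: [0.0, -0.1, -2.5]
grip_width: 0.0391
```

```bash
python3 st.py .5339 .1385 .162;python3 - <<'E'
from h import *
W=bot.capture('wrist');S=bot.capture('scene');D=bot.capture('side');cv2.imwrite('pics/s5.png',S);cv2.imwrite('pics/d5.png',D)
cv2.imwrite('pics/w5.png',np.hstack([W,cv2.resize(D[200:340,240:400],(240,420))]))
print(proj(cam('wrist'),[.375,.1437,.055]))
E
```

```text
[0.5321 0.1378 0.1615] [ 179.85   -0.31 -165.2 ] [-0.51  0.3   0.17  1.96 -0.07  0.89  1.53] 20.75 [ 0.  -0.1 -2.5] 0.039102406587723404
[-1.9  0.2 -0.6]
[348.93731675   4.5058742 ]
```

View pics/w5.png

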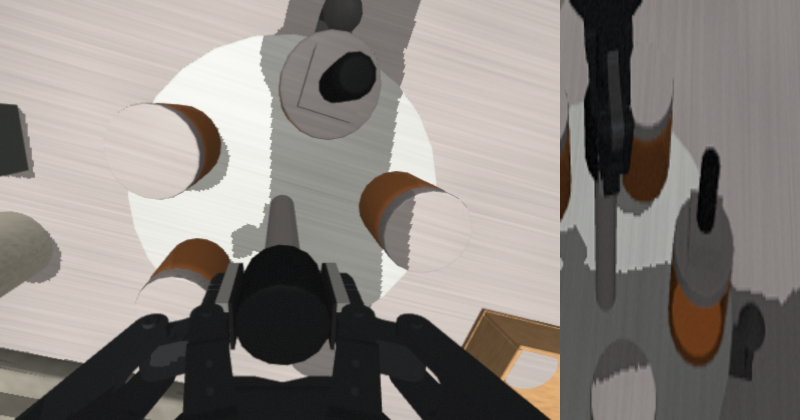

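The wrist view shows the test jar's lid centred at about (331,84), the handle top at (356,74) and the pointer cone at about (342,12). I'll turn these into bearings.

Run:
```python
from h import *
cw=cam('wrist');k=np.array([.5339,.1385])
for n,uv,z in(('lid',(330.5,84),.105),('handle top',(356,74),.175),('cone',(342,11.5),.047)):
    p=onz(cw,uv,z)[:2];v=p-k;print(n,p.round(4),np.linalg.norm(v).round(4),(np.degrees(np.arctan2(v[1],v[0]))%360).round(2))
cs,cd=cam('scene'),cam('side')
D=cv2.imread('pics/d5.png');S=cv2.imread('pics/s5.png')
for im,c,z in((D,cd,.15),(S,cs,.15)):
    u=proj(c,[.434,.1418,z]).astype(int);x,y=u;b=im[y-20:y+20,x-9:x+9].max(2)<45
    n,l,st,cc=cv2.connectedComponentsWithStats(b.astype(np.uint8))
    for i in range(1,n):
        if st[i,4]>25:
            p=onz(c,cc[i]+[x-9,y-20],z)[:2];print(st[i],p.round(4))
```

```text
lid [0.4315 0.1407] 0.1024 178.78
handle top [0.4335 0.1405] 0.1004 178.86
cone [0.3778 0.1412] 0.1562 179.02
[  2   7  15  28 308] [0.4348 0.1416]
[  0   0  18  40 530] [0.4277 0.1427]
```

The jar, handle and pointer bearings agree within 0.3°, against a 7° tolerance. I'll settle briefly, then hand in.

Emit:
move_arm --rows '[{"dx": 0, "dy": 0, "dz": 0, "ax": 0, "ay": 0, "az": 0}, {"dx": 0, "dy": 0, "dz": 0, "ax": 0, "ay": 0, "az": 0}, {"dx": 0, "dy": 0, "dz": 0, "ax": 0, "ay": 0, "az": 0}]'

```text
time: 21.28
eef_pos: [0.5321, 0.1378, 0.1615]
ee_rot: [3.139, -0.005, -2.883]
wrist_force: [-0.0, 0.5, -2.1]
grip_width: 0.0387
```

```bash
python3 st.py; python3 -c "
from plant import bot
print(bot.read_state()['qvel'].round(4)); print(bot.hand_in())"
```

```text
[0.5321 0.1378 0.1615] [ 179.86   -0.31 -165.19] [-0.51  0.3   0.17  1.96 -0.07  0.89  1.53] 21.275 [-0.   0.5 -2.1] 0.038743054878297656
[-0.0011 -0.0001  0.0013 -0.0016  0.0003 -0.0016 -0.0001]
the job is handed in; nothing more can be done
None
```

The job is done and handed in at about 21 s; the hand-in reports no verdict. I took the probe from its stand, pushed it fully down into the test jar's lid and let go. I then gripped the knob, turned the carousel about 176° anticlockwise in one grasp, and left the gripper closed on it.

**Last checks:**
- **Probe:** the pictures after release show the handle resting on the lid block. The descent ended at the expected height, within 1 mm.
- **Jar at the pointer:** the wrist camera puts the lid at 178.8°, the handle at 178.9° and the pointer at 179.0°, so they agree within 0.3° (about 7° is allowed). Before the turn I had put the pointer at 178.1°, which also fits.
- **Grip and stillness:** the fingers are stopped on the knob at 39 mm with a 50 N grip command. Arm joint speeds were near zero, but I did not measure the finger force on the knob or the turntable's speed directly.
- **Failed check:** a last cross-check of the handle with the scene camera gave a position about 6 mm off in x. The search box had probably picked up other dark parts, so I ignored it. The side camera agreed within 1.5 mm.
- **Label roll and cardboard ring:** I never touched them, and no contact force showed near them. I did not measure their positions again at the end.

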